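# Lean up the reading panel, dip the bath's gauge rod and present it

### The arm

A 6-joint arm with a two-finger parallel gripper is mounted at the origin on the work surface. World frame = base frame: x ahead of the robot, y to its left, z up, the work surface at z = 0. Lengths are in m, angles in rad, forces in N, time in s.
With the tool pointing down it reaches from about 0.35 to 0.725 m from the base axis. Payload 4.3 kg.
Tool frame: the origin (TCP) lies midway between the tips of the shut fingers; the grasp point (between the pads) lies behind it (ctrl.hold_point_z is the z of the grasp point in the tool frame, in m); z points along the fingers, y is the line along which they close (so a half turn about z gives the same grasp; the last joint's range is limited). The gripper opens to 85 mm and grips with 20 to 120 N. Pads are 22 mm wide; open, the fingers measure 114 mm over their backs; the gripper's body (76 mm by 85 mm) begins 54 mm behind the grasp point. The pads swing forward as they close: fully open they stand 13 mm farther back than shut.
Start: joints at [1, 0.377, 0.081, 1.274, 0, 1.46], TCP at [0.256, 0.515, 0.231] pointing down, gripper open.
Joint ranges: [-2.72, 2.72], [-0.84, 1.66], [-1.02, 1.22], [-1.77, 2.12], [-1.37, 1.28], [-3.14, 3.14]. Speed limits (rad/s): [2.57, 2.57, 3.14, 3.14, 3.14, 3.14].

### API

Orientations are given as a rotation vector (axis times angle).
In Python, from cell import ctrl gives the robot as it stands.
- The arm moves only by the tool send_rows, never from a script. Its argument "motion" is a list that holds one entry, the list of rows, each a list of 6 numbers: the shift along the tool's x, y, z in mm, then the turn, a rotation vector about the tool's x, y, z in degrees. A call has 1 to 12 rows; each row is the pose to reach, as a shift and turn from the pose commanded when the call began, along the tool's axes at that moment; what a row does not reach only later rows make up. A row lasts 1/8 s, in which the tool goes at most 62.5 mm and 10.7 degrees, less where a joint would pass 70% of its speed; a pose out of reach is approached as far as the arm can. A call with a gripper value outside its range is refused whole. "gripper" is the closure, from -1 (fully open) to 1 (shut), set as the call begins (left out, the last holds). The fingers move at their own pace and stop on an object; the grip force is fixed at half the most. Time passes only in rows, so rows that repeat a pose let the fingers close. It gives the time, the measured TCP pose, the force, the opening and the grip force at its end, in the units of the state.
- ctrl.get_state(): the state, without advancing time (a new reading comes with each control period).
- ctrl.snapshot(name): name is "scene" or "top" or "wrist"; returns a dict with "frame" (420x560x3 uint8, red, green, blue), "range_z" (420x560 float32, m along the optical axis (not along the pixel's ray), 0 where there is no reading), "K" (3x3 intrinsics, pixels), "world_to_cam" (4x4, takes a point from world to camera coordinates); the wrist camera has in their place "tool_from_camera" (4x4, takes a point from camera to tool coordinates, whose origin is the TCP and whose axes are the flange's). Camera axes: x right, y down, z forward; pixel columns grow to the right and rows downward; lengths in m; the calibration is good to about 2 mm. A picture is of the moment at which its call begins: read the wrist's pose just before it.
- ctrl.hand_in(): hands the job in; it is judged then, once.
Trained networks look in the newest picture that a camera, given by its name, has taken for a name from the list of things; names that differ only in an ending like _2 or _b are one class to them, and where a whole thing is asked for, a point or a joint stands for the part that bears it (a point fixed in the world has none). Each returns a list of dicts, best first, with "confidence" (0 to 1); they miss things now and then, are a little off and sometimes report something else, mostly with a low value. They report only what shows in the picture. A call takes as long as a camera call. They do not tell look-alikes from the thing itself.
- ctrl.look_for(label, camera): "at" ([x, y, z] in m, in world coordinates, good to about 4 mm: the middle of the surface that is visible of it).
- ctrl.cut_out(label, camera): "mask" (420x560 bool, what is visible of it).
- ctrl.tip_of(label, camera): "at" ([x, y, z] in m, in world coordinates, good to about 4 mm: a listed point, or the origin of a listed thing).
The state is a dict: "t": time; "q": joint angles; "qd": joint speeds; "effort": joint torques, N m; "tcp_pos": TCP position; "tcp_rot": TCP orientation; "force": force on the tool from outside, world axes, zero at the start; "moment": the same for the moment, N m; "finger_gap": finger opening in m; "grasp_force": force on a finger pad.
Only numpy, scipy, OpenCV 4.12 (cv2) and the standard library are available. Lean on these libraries where they do the work, as an engineer would, in place of code of your own. Each camera call takes 0.05 s, during which the arm holds its last target. There are 200 camera calls.

### The job

Take the tall white panel out of the plate rack and lean it, standing on its lower edge on the bench, against the middle of the low crossbar on the bar's far side (away from the robot), and let go of it. Then take the gauge rod from its cradle by the handle, push it into the bath's sloping tube until its collar stops on the mouth, and draw it right out again. Finish while still holding the rod in the gripper, level, parallel to the crossbar, with its tip just in front of the middle of the leaning panel on the far side, the rod touching nothing else; leave the bottles, beaker, spatula and small plate where they are.

Things in the scene. Friction and masses are not known exactly. Their poses are not given: they have to be found in the camera images.
- rack: Fixed aluminium plate rack, base 120 (x) x 130 (y) x 8 thick, with two slots side by side at x = -30 and +30 mm, open at the top; slot walls reach 45 above the bench. Origin: centre of the underside.
- panel: Loose white plastic reading panel, the taller of the two plates in the rack: 8 thick (its x) x 110 wide (y) x 140 tall (z), 150 g, faces alike. Stands upright in one of the two slots (which one varies) on the rack's 8 mm base, its top edge 148 above the bench. Origin: middle of its lower edge; z points up along the panel.
- panel_center (a point): Centre of the white reading panel, half-way up, 70 above its lower edge; axes as panel.
- small_plate: Bystander: the shorter white plate, 8 x 100 x 75 tall, in the rack's other slot (its top is 83 above the bench). Origin: middle of its lower edge. Leave it there.
- frame: Fixed low steel frame: a horizontal round bar, 12 dia, 150 long, along its y, axis 75 above the bench, on two posts (12 dia, at y = -65 and +65). Origin: on the bench below the middle of the bar. Its x points to the far side (away from the robot, the reader's side). An 8 thick base plate lies on the robot's side, x = -52 to +4; beyond that the bench is bare.
- cradle: Fixed black cradle for the gauge rod: base 185 x 60 x 6 thick along its x, two notched saddles at x = -101 and +50, each 10 wide, 34 across, cheeks up to 54 above the bench. Origin on the bench below the rod's collar face.
- rod_grip (a point): Centre of the gauge rod's grey handle. Loose, 120 g, it starts level in the cradle, axis 50 above the bench, open to fingers from above between the saddles. Its x axis runs along the rod towards the tip. Handle round, 18 dia, 100 long (50 each side of this point; a saddle holds the last 12 mm); then a steel collar 32 dia x 8, then the steel probe 9 dia x 85 with a tapered tip.
- rod_collar (a point): Point on the rod's axis in the collar's face towards the tip, 53 ahead of rod_grip; this face comes to rest on the tube's mouth.
- rod_tip (a point): Tip of the rod's probe, 85 ahead of rod_collar and 138 ahead of rod_grip, on the axis.
- tube: Fixed steel gauge tube sloping up out of the side of the fixed white bath (178 tall). Origin: centre of its open mouth, 150 above the bench. Its z axis runs along the tube, out of the mouth, 25 degrees above horizontal; the rod goes in along -z. Bore 14 dia, 100 deep, flared to 23 at the mouth (29 outside); the collar meets the rim before the tip meets anything. Mouth to bath wall: 86 horizontally.
- bottle_a: Bystander: amber jar with a blue cap, 54 dia x 110 tall, standing near the robot between the rack and the cradle. Origin: at its underside.
- bottle_b: Bystander: amber bottle with a blue cap, 60 dia x 130 tall, beyond the rack. Origin: at its underside.
- bottle_c: Bystander: amber jar with a blue cap, 54 dia x 110 tall, near the robot at the left, between the cradle and the bath. Origin: at its underside.
- beaker: Bystander: glass beaker, 64 dia x 85 tall, beyond the crossbar frame. Origin: at its underside.
- spatula: Bystander: lab spatula lying on the bench, 170 long, beyond the crossbar frame.
There are look-alikes about, which are no part of the job. What is shaped like the rack but turquoise is not meant.

How it is judged:
On the way, in this order (a step that is already met when the one before it is completed fails the run):
1. the tall panel leans on the far side of the crossbar, let go (angle between panel_center's own z axis and vertical between 0.08 and 0.65 rad and y of panel_center in the frame of frame between -0.035 and 0.035 m and x of panel_center in the frame of frame between 0 and 0.08 m and height (world z) of panel_center below 0.08 m and angle between the y axis of panel_center and the y axis of frame, either way round below 0.2 rad and contact force between panel and frame above 0.03 N and contact force between panel and the fingers below 0.05 N), for 0.2 s.
2. the rod is in the tube with its collar on the mouth (z of rod_collar in the frame of tube below 0.004 m and distance between rod_collar and tube below 0.008 m and angle between the x axis of rod_tip and the z axis of tube, either way round below 0.12 rad), for 0.1 s.
3. the rod is drawn right out of the tube (z of rod_tip in the frame of tube above 0.005 m), for 0.05 s.
At the end, for the whole second after the job is handed in: Panel on its lower edge, released, leaning 5 to 37 deg on the bar's far side, within 35 mm of its middle. Rod gripped, still, touching nothing else, level within 5.7 deg, parallel to the bar within 14, over 35 mm up, tip beyond the panel, within 75 mm of its centre, 40 of its mid-line (all of step 1 and contact force between rod and the fingers above 1 N and angle between rod_tip's own x axis and vertical between 1.4708 and 1.6708 rad and angle between the x axis of rod_tip and the y axis of frame, either way round below 0.25 rad and distance between rod_tip and panel_center below 0.075 m and y of rod_tip in the frame of panel_center between -0.04 and 0.04 m and distance between rod_tip and frame above 0.04 m and (x of rod_tip in the frame of panel_center above 0.006 m or x of rod_tip in the frame of panel_center below -0.006 m) and x of rod_tip in the frame of frame above 0.02 m and height (world z) of each of rod_tip, rod_grip above 0.035 m and linear speed of rod below 0.03 m/s and contact force between rod and panel below 0.05 N and contact force between rod and frame below 0.05 N and contact force between rod and bath below 0.05 N and contact force between rod and cradle below 0.05 N and contact force between rod and rack below 0.05 N and contact force between rod and bottle_a below 0.05 N and contact force between rod and bottle_b below 0.05 N and contact force between rod and bottle_c below 0.05 N and contact force between rod and beaker below 0.05 N and contact force between rod and spatula below 0.05 N); the arm keeps its last pose, push and grip.
It fails at once if a bystander (bottles, beaker, spatula, small plate) is shifted by more than 30 mm (distance of any of small_plate, bottle_a, bottle_b, bottle_c, beaker, spatula from where it was at the start of the episode above 0.03 m).
It also fails if it takes over 56 s, if anything falls off the work surface, if the arm or the gripper's body presses on something with over 40 N, if the wrist force passes 120 N, or if a joint passes its speed limit or range.

## Working session

There is one attempt and no reset: what is moved stays moved. The work goes in short steps, Python scripts to look and compute and a tool call to move; the robot and the scene stay as the last step left them, time stands still between calls to the robot, and variables do not carry over. Pictures are saved under pics/ and viewed, at most 10 in all, crops included, and the job is handed in when it is done.

Besides the shell and the picture viewer there is one more tool, called after "Request:" as name([rows], argument=value, ...), one row to a line, values as JSON. send_rows: Moves the arm, as the interface text tells. Its arguments: {"type":"object","properties":{"motion":{"type":"array","items":{"type":"array","items":{"type":"array","items":{"type":"number"}}}},"gripper":{"type":"number"}},"required":["motion"]}

```bash
ls; mkdir -p pics; cat > h.py <<'E'
import numpy as np, cv2
from scipy.spatial.transform import Rotation as R
from cell import ctrl
def snap(cam,name=None):
    s=ctrl.snapshot(cam)
    if name: cv2.imwrite(f'pics/{name}.png',cv2.cvtColor(s['frame'],cv2.COLOR_RGB2BGR))
    return s
def cloud(s,st=None):
    z=s['range_z'];K=s['K'];v,u=np.mgrid[:z.shape[0],:z.shape[1]]
    P=np.stack([(u-K[0,2])/K[0,0]*z,(v-K[1,2])/K[1,1]*z,z,np.ones_like(z)],-1)
    if 'world_to_cam' in s: T=np.linalg.inv(s['world_to_cam'])
    else:
        T=np.eye(4);T[:3,:3]=R.from_rotvec(st['tcp_rot']).as_matrix();T[:3,3]=st['tcp_pos'];T=T@s['tool_from_camera']
    W=(P@T.T)[...,:3]; W[z<=0]=np.nan
    return W
E
python3 - <<'E'
from h import *
print(ctrl.get_state(), ctrl.hold_point_z)
for c in ('scene','top'):
    s=snap(c,c)
    for l in ['rack','panel','panel_center','small_plate','frame','cradle','rod_grip','rod_collar','rod_tip','tube','bottle_a','beaker','spatula']:
        print(c,l,[(np.round(d['at'],3).tolist(),round(d['confidence'],2)) for d in ctrl.tip_of(l,c)[:3]])
E
```

```text
pics
{'t': 0.0, 'q': array([9.99705887e-01, 3.78082232e-01, 7.96222531e-02, 1.27439222e+00,
       1.04911718e-05, 1.46049924e+00]), 'qd': array([ 0.00027092, -0.00014468,  0.00082634, -0.00020361, -0.00032734,
       -0.00073741]), 'effort': array([-8.77302264e-04, -4.63609672e+01,  2.69873464e+01,  2.08247529e-02,
       -8.26481983e-05,  7.09621801e-07]), 'tcp_pos': array([0.25531267, 0.51447785, 0.23034852]), 'tcp_rot': array([-7.17266387e-01, -3.05789899e+00,  3.03755843e-03]), 'force': array([ 0.25259888,  0.59077493, -0.20494349]), 'moment': array([ 0.03072881,  0.00093134, -0.0026419 ]), 'grasp_force': 0.0, 'finger_gap': 0.08532513411389546} -0.0187
scene rack [([0.662, -0.242, 0.002], 0.66), ([0.469, -0.33, 0.0], 0.59)]
scene panel [([0.497, -0.326, 0.008], 0.64), ([0.734, -0.034, 0.002], 0.64), ([0.382, -0.142, 0.002], 0.62)]
scene panel_center [([0.501, -0.329, 0.075], 0.62)]
scene small_plate [([0.437, -0.338, 0.008], 0.74)]
scene frame [([0.51, -0.062, 0.001], 0.67)]
scene cradle []
scene rod_grip [([0.418, 0.113, 0.045], 0.73)]
scene rod_collar [([0.415, 0.156, 0.053], 
[... 459 characters left out ...]
63), ([0.471, -0.33, -0.001], 0.57)]
top panel [([0.497, -0.332, 0.009], 0.58)]
top panel_center [([0.497, -0.325, 0.074], 0.64), ([0.415, 0.166, 0.048], 0.45)]
top small_plate [([0.446, -0.343, 0.006], 0.57)]
top frame [([0.511, -0.061, 0.002], 0.77)]
top cradle [([0.409, 0.163, -0.0], 0.67)]
top rod_grip [([0.415, 0.113, 0.049], 0.85), ([0.509, -0.062, 0.004], 0.33)]
top rod_collar [([0.414, 0.165, 0.047], 0.66)]
top rod_tip [([0.402, 0.248, 0.052], 0.87), ([0.668, -0.415, -0.001], 0.72)]
top tube [([0.612, 0.234, 0.147], 0.85)]
top bottle_a [([0.37, 0.307, -0.003], 0.92), ([0.669, -0.416, -0.003], 0.67)]
top beaker [([0.735, 0.11, -0.0], 0.67)]
top spatula [([0.734, -0.037, 0.003], 0.92)]
```

View pics/scene.png

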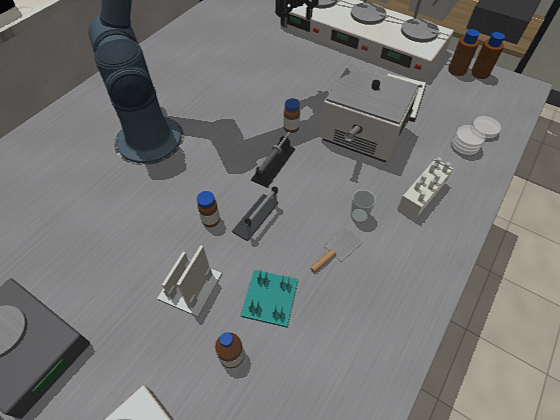

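View pics/top.png

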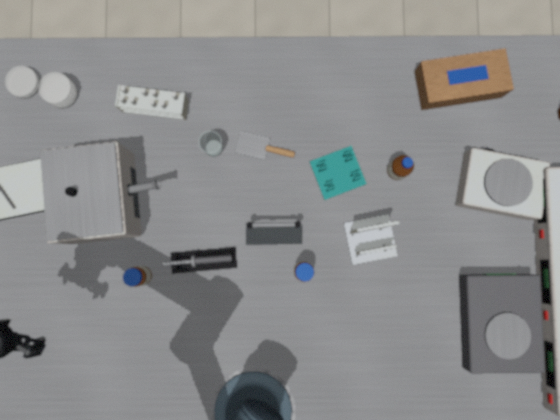

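```bash
python3 - <<'E'
from h import *
s=snap('top'); W=cloud(s)
def sel(x0,x1,y0,y1,z0,z1):
    m=(W[...,0]>x0)&(W[...,0]<x1)&(W[...,1]>y0)&(W[...,1]<y1)&(W[...,2]>z0)&(W[...,2]<z1)
    return W[m]
def rep(n,P):
    if len(P)<4: print(n,len(P));return
    (c,sz,a)=cv2.minAreaRect((P[:,:2]*1000).astype(np.float32))
    d=P[:,:2]-P[:,:2].mean(0); w,v=np.linalg.eigh(d.T@d)
    print(n,len(P),'mean',P.mean(0).round(4),'rect',np.round(c,1),np.round(sz,1),'major dir deg',np.degrees(np.arctan2(v[1,1],v[0,1])).round(2))
rep('panel top',sel(.40,.60,-.45,-.22,.138,.156))
rep('small top',sel(.38,.56,-.45,-.22,.077,.089))
rep('bar',sel(.44,.60,-.18,.05,.07,.09))
rep('base',sel(.43,.6,-.18,.05,.004,.012))
rep('rod',sel(.37,.46,.05,.27,.045,.064))
rep('handle',sel(.37,.46,.075,.15,.054,.063))
rep('probe',sel(.37,.46,.175,.25,.049,.058))
rep('collar',sel(.37,.46,.14,.19,.061,.07))
rep('bath',sel(.45,.8,.1,.5,.170,.19))
rep('tube',sel(.54,.70,.20,.32,.1,.172))
P=sel(.54,.70,.20,.34,.1,.172); print(P[np.argsort(P[:,1])][::max(1,len(P)//15)].round(3))
E
```

```text
panel top 136 mean [ 0.4983 -0.3277  0.1477] rect [ 498.6 -329. ] [  8.1 110. ] major dir deg 100.47
small top 111 mean [ 0.4413 -0.338   0.0836] rect [ 464.8 -332.8] [ 59.8 104.2] major dir deg 95.93
bar 271 mean [ 0.5089 -0.0587  0.0802] rect [509.7 -60.8] [ 16.4 148.6] major dir deg 90.51
base 1143 mean [ 0.4957 -0.0599  0.0073] rect [514.7 -64.1] [227.9 167.9] major dir deg 92.06
rod 411 mean [0.4145 0.1385 0.0554] rect [412.5 151.3] [ 33.2 193.2] major dir deg 94.57
handle 137 mean [0.416  0.1138 0.0578] rect [416.4 113. ] [17.3 72.2] major dir deg 94.78
probe 90 mean [0.4084 0.2108 0.0531] rect [407.5 210.3] [66.7 27.9] major dir deg 94.57
collar 23 mean [0.4145 0.1558 0.0638] rect [413.9 152.7] [21.6 16.3] major dir deg 157.52
bath 6407 mean [0.5871 0.4108 0.1778] rect [591.  415.7] [237.8 190.9] major dir deg 178.84
tube 427 mean [0.5905 0.2895 0.1379] rect [581.6 275.5] [78.2 93.3] major dir deg 123.8
[[0.602 0.23  0.147]
 [0.602 0.244 0.153]
 [0.617 0.265 0.14 ]
 [0.597 0.287 0.135]
 [0.594 0.31  0.117]
 [0.56  0.316 0.113]
 [0.594 0.318 0.119]
 [0.586 0.319 0.113]
 [0.613 0.321 0.168]
 [0.581 0.323 0.161]
 [0.619 0.325 0.165]
 [0.635 0.326 0.145]
 [0.661 0.328 0.115]
 [0.672 0.33  0.153]
 [0.689 0.331 0.149]
 [0.683 0.336 0.167]]
```

The scene view shows the white rack at (190,285), with the tall panel in its far slot. The frame is at (258,213), the cradle and rod at (275,160), the tube mouth near (350,132), and the turquoise decoy at (270,297). The top view agrees: panel top at (377,228), bar at (275,222), tube mouth at (157,187). Next I move over the panel.

```bash
cat >> h.py <<'E'
def rot(z,y):
    z=np.array(z,float);z/=np.linalg.norm(z);y=np.array(y,float);y-=z*(y@z);y/=np.linalg.norm(y)
    return np.stack([np.cross(y,z),y,z],1)
def go(pos,Rt,grasp=False,st=None):
    """print shift/turn from the present pose; pos is of TCP, or of grasp point"""
    st=st or ctrl.get_state();R0=R.from_rotvec(st['tcp_rot']).as_matrix();pos=np.array(pos,float)
    if grasp: pos=pos-Rt[:,2]*ctrl.hold_point_z
    d=R0.T@(pos-st['tcp_pos'])*1000; r=np.degrees(R.from_matrix(R0.T@Rt).as_rotvec())
    print('row',np.round(d,1).tolist(),np.round(r,1).tolist(),'dist',np.linalg.norm(d).round(),'ang',np.linalg.norm(r).round(), 't',st['t'])
E
python3 - <<'E'
from h import *
a=np.radians(10.5)
go([.4985,-.328,.225],rot([0,0,-1],[np.cos(a),np.sin(a),0]))
E
```

```text
row [-592.3, -647.2, 6.3] [0.0, -0.0, 53.1] dist 877.0 ang 53.0 t 1.45
```

Request:
send_rows([
  [[-296,-324,3,0,0,26],[-592,-647,6,0,0,53],[-592,-647,6,0,0,53],[-592,-647,6,0,0,53],[-592,-647,6,0,0,53],[-592,-647,6,0,0,53],[-592,-647,6,0,0,53],[-592,-647,6,0,0,53],[-592,-647,6,0,0,53],[-592,-647,6,0,0,53],[-592,-647,6,0,0,53],[-592,-647,6,0,0,53]],
], gripper=-1)

```text
t: 2.95
tcp_pos: [0.4635, -0.2079, 0.2264]
tcp_rot: [2.007, 2.416, 0.001]
force: [0.4, 1.4, 0.4]
finger_gap: 0.0859
grasp_force: 0.0
```

```bash
python3 - <<'E'
from h import *
st=ctrl.get_state(); s=snap('wrist','w1'); W=cloud(s,st)
def rep(n,x0,x1,y0,y1,z0,z1):
    m=(W[...,0]>x0)&(W[...,0]<x1)&(W[...,1]>y0)&(W[...,1]<y1)&(W[...,2]>z0)&(W[...,2]<z1);P=W[m]
    if len(P)<9: print(n,len(P));return
    (c,sz,a)=cv2.minAreaRect((P[:,:2]*1000).astype(np.float32))
    d=P[:,:2]-P[:,:2].mean(0); w,v=np.linalg.eigh(d.T@d)
    print(n,len(P),P.mean(0).round(4),P[:,2].max().round(4),'rect',np.round(c,1),np.round(sz,1),a,np.degrees(np.arctan2(v[1,1],v[0,1])).round(2))
rep('panel',.44,.56,-.42,-.24,.140,.155)
rep('bar',.47,.55,-.16,.04,.076,.09)
a=np.radians(10.5)
go([.4985,-.328,.225],rot([0,0,-1],[np.cos(a),np.sin(a),0]))
E
```

```text
panel 805 [ 0.4966 -0.3055  0.1472] 0.1495 rect [ 497.4 -308.8] [ 8.  71.5] 10.855764389038086 100.43
bar 1758 [ 0.5112 -0.0938  0.0799] 0.0835 rect [510.3 -93.1] [17.9 84.9] 2.761787176132202 90.53
row [-116.6, 12.3, 1.6] [0.1, 0.4, -0.2] dist 117.0 ang 0.0 t 3.0
```

View pics/w1.png

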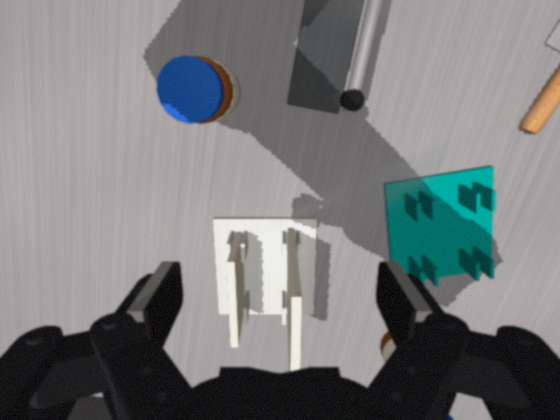

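The wrist view has the panel edge-on at (293,300) and the bar end at (352,98), matching the top measurements. Next I descend and grip.

Request:
send_rows([
  [[-58,7,2,0,0,0],[-117,13,2,0,0,0],[-117,13,2,0,0,0],[-117,13,50,0,0,0],[-117,13,95,0,0,0],[-117,13,113,0,0,0],[-117,13,114,0,0,0],[-117,13,114,0,0,0]],
])

```text
t: 4.0
tcp_pos: [0.4979, -0.3181, 0.1134]
tcp_rot: [2.005, 2.416, 0.0]
force: [-0.5, -0.5, 0.1]
finger_gap: 0.0853
grasp_force: 0.0
```

Request:
send_rows([
  [[0,0,0,0,0,0],[0,0,0,0,0,0],[0,0,0,0,0,0],[0,0,0,0,0,0],[0,0,0,0,0,0],[0,0,0,0,0,0]],
], gripper=1)

```text
t: 4.75
tcp_pos: [0.4976, -0.3184, 0.1124]
tcp_rot: [2.007, 2.417, 0.0]
force: [0.1, -0.2, 2.1]
finger_gap: 0.0073
grasp_force: 58.7
```

```bash
cat >> h.py <<'E'
FO=np.array([.5102,-.061,0]);A=np.radians(1.0);FX=np.array([np.cos(A),np.sin(A),0]);FY=np.array([-np.sin(A),np.cos(A),0]);Z=np.array([0,0,1.])
E
python3 - <<'E'
from h import *
t=np.radians(15);tz=np.sin(t)*FX-np.cos(t)*Z
Rt=rot(tz,FX)
for dx,dz in((.03,.11),(.012,.01),(.0,.001)):
    go(FO+FX*(.0033+dx)+FY*.010+Z*(.1015+dz),Rt)
E
```

```text
row [255.0, 94.3, -99.2] [-14.9, -1.2, 9.5] dist 289.0 ang 18.0 t 4.75
row [258.0, 76.5, 0.8] [-14.9, -1.2, 9.5] dist 269.0 ang 18.0 t 4.75
row [260.0, 64.6, 9.8] [-14.9, -1.2, 9.5] dist 268.0 ang 18.0 t 4.75
```

Request:
send_rows([
  [[0,0,-50,0,0,0],[0,0,-105,0,0,0],[0,0,-105,0,0,0],[0,0,-105,0,0,0]],
])

```text
t: 5.25
tcp_pos: [0.4971, -0.3181, 0.2164]
tcp_rot: [-2.006, -2.416, -0.0]
force: [-0.9, 0.2, -2.0]
finger_gap: 0.0071
grasp_force: 59.6
```

Request:
send_rows([
  [[50,30,0,-3,0,2],[100,60,2,-6,0,4],[150,85,4,-9,-1,6],[205,94,6,-12,-1,8],[255,94,6,-15,-1,9.5],[255,94,6,-15,-1,9.5],[255,94,6,-15,-1,9.5],[255,94,6,-15,-1,9.5]],
])

```text
t: 6.25
tcp_pos: [0.5434, -0.0515, 0.2108]
tcp_rot: [2.067, 2.102, 0.281]
force: [0.1, 0.9, -1.5]
finger_gap: 0.0073
grasp_force: 59.6
```

```bash
python3 - <<'E'
from h import *
t=np.radians(15);tz=np.sin(t)*FX-np.cos(t)*Z
Rt=rot(tz,FX)
for dx,dz in((.03,.04),(.015,.008),(.0,.0),(0,0.001)):
    go(FO+FX*(.0033+dx)+FY*.010+Z*(.1015+dz),Rt)
st=ctrl.get_state();s=snap('wrist');W=cloud(s,st)
m=(W[...,0]>.47)&(W[...,0]<.53)&(W[...,1]>-.15)&(W[...,1]<.03)&(W[...,2]>.072)&(W[...,2]<.09);P=W[m]
print(len(P))
if len(P)>20:
    p=np.polyfit(P[:,1],P[:,0],1);print('bar x=',p,P.mean(0),P[:,1].min(),P[:,1].max())
E
```

```text
row [0.8, -18.0, 66.9] [-0.0, -0.2, -0.1] dist 69.0 ang 0.0 t 6.25
row [0.7, -40.7, 93.9] [-0.0, -0.2, -0.1] dist 102.0 ang 0.0 t 6.25
row [0.6, -57.3, 97.8] [-0.0, -0.2, -0.1] dist 113.0 ang 0.0 t 6.25
row [0.6, -57.0, 96.8] [-0.0, -0.2, -0.1] dist 112.0 ang 0.0 t 6.25
2831
bar x= [-0.0064013   0.51108944] [ 0.51143781 -0.05442185  0.08004541] -0.1361839930114621 0.014459557719355432
```

Request:
send_rows([
  [[0,-10,38,0,0,0],[0,-20,67,0,0,0],[0,-32,83,0,0,0],[0,-41,93,0,0,0],[0,-41,93,0,0,0],[0,-49,96,0,0,0],[0,-55,97,0,0,0],[0,-55,97,0,0,0]],
])

```text
t: 7.3
tcp_pos: [0.5143, -0.0503, 0.1033]
tcp_rot: [2.066, 2.104, 0.282]
force: [0.0, 0.1, -1.7]
finger_gap: 0.0071
grasp_force: 59.6
```

```bash
python3 - <<'E'
from h import *
t=np.radians(15);tz=np.sin(t)*FX-np.cos(t)*Z
go(FO+FX*.0033+FY*.010+Z*.1015,rot(tz,FX)); snap('scene','s2')
E
python3 -c "
import cv2;i=cv2.imread('pics/s2.png');cv2.imwrite('pics/s2c.png',cv2.resize(i[130:300,150:400],(750,510)))"
```

```text
row [-0.6, -1.5, 1.4] [0.0, -0.3, 0.0] dist 2.0 ang 0.0 t 7.3
```

View pics/s2c.png

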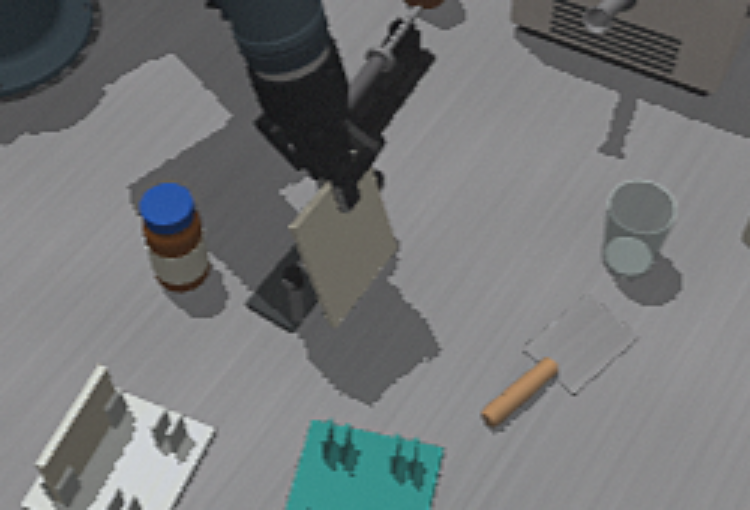

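The crop shows the panel tilted on the far side of the bar, with its bottom edge, around (340,320), at or just above the bench. I settle it 2 mm and then release.

Request:
send_rows([
  [[0,-1,2,0,0,0],[0,-2,2.5,0,0,0],[0,-2,2.5,0,0,0]],
])

```text
t: 7.72
tcp_pos: [0.5151, -0.0504, 0.1016]
tcp_rot: [2.063, 2.102, 0.285]
force: [-1.7, 1.1, 5.2]
finger_gap: 0.007
grasp_force: 60.7
```

Request:
send_rows([
  [[0,0,0,0,0,0],[0,0,0,0,0,0],[0,0,0,0,0,0],[0,0,0,0,0,0],[0,0,-30,0,0,0],[0,0,-90,0,0,0],[0,0,-130,0,0,0],[0,0,-130,0,0,0]],
], gripper=-1)

```text
t: 8.72
tcp_pos: [0.4821, -0.0523, 0.2299]
tcp_rot: [2.06, 2.098, 0.287]
force: [0.2, 0.6, 0.1]
finger_gap: 0.0851
grasp_force: 0.0
```

```bash
python3 - <<'E'
from h import *
st=ctrl.get_state(); s=snap('wrist','w3'); W=cloud(s,st)
s2=snap('top');W2=cloud(s2)
for W in (W,W2):
    m=(W[...,0]>.47)&(W[...,0]<.57)&(W[...,1]>-.15)&(W[...,1]<.03)&(W[...,2]>.095)&(W[...,2]<.15);P=W[m]
    print(len(P),P.mean(0) if len(P) else '',P.min(0),P.max(0),np.polyfit(P[:,1],P[:,0],1))
print([ctrl.tip_of('panel_center','top')[:2]])
# rod
W=W2
def fit(y0,y1,z0,z1):
    m=(W[...,0]>.37)&(W[...,0]<.46)&(W[...,1]>y0)&(W[...,1]<y1)&(W[...,2]>z0)&(W[...,2]<z1);P=W[m]
    p=np.polyfit(P[:,1],P[:,0],1);print('rod',len(P),P.mean(0),np.degrees(np.arctan(p[0])))
    return p
p=fit(.08,.145,.054,.064)
print('x at .113',np.polyval(p,.113))
d=np.array([-np.sin(np.radians(4.7)),np.cos(np.radians(4.7)),0])
go([.4155,.113,.13],rot([0,0,-1],[d[1],-d[0],0]),True)
E
```

```text
1643 [ 0.50515011 -0.05545095  0.13197429] [ 0.49995979 -0.11599833  0.09562833] [ 0.52016267 -0.00549647  0.13723961] [-0.00259923  0.50500598]
174 [ 0.50748339 -0.06772908  0.12320808] [ 0.49782855 -0.11552296  0.09539032] [ 0.51821796 -0.00672185  0.14072749] [-0.01331731  0.50658142]
[[{'at': [0.5216, -0.0558, 0.0663], 'confidence': 0.66}]]
rod 133 [0.41659776 0.11254682 0.05777796] -4.28444685742226
x at .113 0.4165638110890954
row [165.1, -88.2, 94.7] [14.9, 0.2, -3.6] dist 210.0 ang 15.0 t 8.875
```

Request:
send_rows([
  [[30,-20,5,3,0,-1],[75,-45,30,7,0,-2],[120,-68,60,11,0,-3],[165,-88,94,15,0,-4],[165,-88,94,15,0,-4],[165,-88,94,15,0,-4]],
])

```text
t: 9.62
tcp_pos: [0.4155, 0.1125, 0.112]
tcp_rot: [2.12, 2.315, -0.008]
force: [-0.2, 0.4, 1.0]
finger_gap: 0.0854
grasp_force: 0.0
```

```bash
python3 - <<'E'
from h import *
st=ctrl.get_state(); s=snap('wrist','w4'); W=cloud(s,st)
for a,b in ((.085,.15),(.175,.235)):
    m=(W[...,0]>.37)&(W[...,0]<.46)&(W[...,1]>a)&(W[...,1]<b)&(W[...,2]>.05)&(W[...,2]<.064);P=W[m]
    if len(P)>20: print(len(P),P.mean(0),P[:,2].max(),np.polyfit(P[:,1],P[:,0],1))
d=np.array([-np.sin(np.radians(4.5)),np.cos(np.radians(4.5)),0])
go([.4160,.113,.050],rot([0,0,-1],[d[1],-d[0],0]),True)
E
```

```text
2673 [0.41819188 0.11910316 0.0565883 ] 0.06033004396374658 [-0.08035745  0.42776271]
2209 [0.41115315 0.20751029 0.05331229] 0.05586144403950277 [-0.07901092  0.42754873]
row [1.3, -0.2, 81.6] [0.0, 0.3, 0.5] dist 82.0 ang 1.0 t 9.675
```

Request:
send_rows([
  [[1,1,40,0,0,0.5],[1,1,70,0,0,0.5],[1,1,81,0,0,0.5],[1,1,81,0,0,0.5],[1,1,81,0,0,0.5]],
])

```text
t: 10.3
tcp_pos: [0.4185, 0.1133, 0.0333]
tcp_rot: [2.129, 2.303, -0.002]
force: [-0.3, 0.5, 1.1]
finger_gap: 0.0854
grasp_force: 0.0
```

Request:
send_rows([
  [[0,0,0,0,0,0],[0,0,0,0,0,0],[0,0,0,0,0,0],[0,0,0,0,0,0],[0,0,0,0,0,0],[0,0,0,0,0,0]],
], gripper=1)

```text
t: 11.05
tcp_pos: [0.4173, 0.1135, 0.0322]
tcp_rot: [2.129, 2.305, -0.004]
force: [-1.4, -0.1, 4.2]
finger_gap: 0.0161
grasp_force: 58.4
```

Request:
send_rows([
  [[0,0,-20,0,0,0],[0,0,-60,0,0,0],[0,0,-120,0,0,0],[0,0,-180,0,0,0],[0,0,-220,0,0,0],[0,0,-220,0,0,0]],
])

```text
t: 11.8
tcp_pos: [0.4192, 0.1148, 0.2548]
tcp_rot: [2.127, 2.302, 0.003]
force: [0.0, 0.2, -3.0]
finger_gap: 0.016
grasp_force: 58.9
```

```bash
python3 - <<'E'
from h import *
st=ctrl.get_state()
for cam in ('top','wrist','scene'):
    s=snap(cam,'t_'+cam); W=cloud(s,st)
    m=(W[...,0]>.57)&(W[...,0]<.65)&(W[...,1]>.21)&(W[...,1]<.312)&(W[...,2]>.09)&(W[...,2]<.19);P=W[m]
    print(cam,len(P))
    if len(P)<50: continue
    print(P.min(0),P.max(0))
    # crude 3D axis: bin by y
    for y in np.arange(.22,.31,.015):
        Q=P[(P[:,1]>y)&(P[:,1]<y+.015)]
        if len(Q)>3: print(round(y+.0075,4),len(Q),'x',Q[:,0].min().round(4),Q[:,0].max().round(4),'mid',((Q[:,0].min()+Q[:,0].max())/2).round(4),'zmax',Q[:,2].max().round(4))
    # bath wall
    m=(W[...,0]>.5)&(W[...,0]<.68)&(W[...,1]>.29)&(W[...,1]<.35)&(W[...,2]>.172)&(W[...,2]<.185)
    B=W[m]
    xs=np.arange(.5,.68,.01); e=[(x+.005,B[(B[:,0]>x)&(B[:,0]<x+.01)][:,1].min()) for x in xs if ((B[:,0]>x)&(B[:,0]<x+.01)).sum()>3]
    if len(e)>4:
        e=np.array(e);q=np.polyfit(e[:,0],e[:,1],1);print('edge slope deg',np.degrees(np.arctan(q[0])),'y at .61',np.polyval(q,.61))
    if cam!='scene': print([(d['at'],d['confidence']) for d in ctrl.tip_of('tube',cam)[:2]])
E
python3 -c "
import cv2;i=cv2.imread('pics/t_scene.png');j=cv2.imread('pics/t_wrist.png');import numpy as np
cv2.imwrite('pics/tc.png',np.hstack([cv2.resize(i[60:200,230:420],(400,295)),cv2.resize(j,(393,295))]))"
```

```text
top 236
[0.58898307 0.23023027 0.11188342] [0.62356741 0.31172307 0.16273042]
0.2275 15 x 0.5991 0.6212 mid 0.6102 zmax 0.1525
0.2425 62 x 0.5987 0.6236 mid 0.6111 zmax 0.1627
0.2575 41 x 0.5987 0.6181 mid 0.6084 zmax 0.1577
0.2725 37 x 0.5975 0.6159 mid 0.6067 zmax 0.148
0.2875 39 x 0.5953 0.615 mid 0.6052 zmax 0.1415
0.3025 37 x 0.5937 0.6141 mid 0.6039 zmax 0.1341
edge slope deg 5.744769594655953 y at .61 0.32558319799193114
[([0.6125, 0.2377, 0.1475], 0.78)]
wrist 1
scene 131
[0.59567717 0.2292433  0.10115682] [0.62404939 0.31172648 0.16208795]
0.2275 15 x 0.5983 0.6226 mid 0.6105 zmax 0.1524
0.2425 43 x 0.5986 0.624 mid 0.6113 zmax 0.1621
0.2575 25 x 0.6018 0.6195 mid 0.6107 zmax 0.1525
0.2725 18 x 0.6012 0.6177 mid 0.6094 zmax 0.1444
0.2875 13 x 0.5972 0.6166 mid 0.6069 zmax 0.138
0.3025 14 x 0.5957 0.6144 mid 0.605 zmax 0.13
edge slope deg 5.446494641550022 y at .61 0.32423353385355724
```

View pics/tc.png

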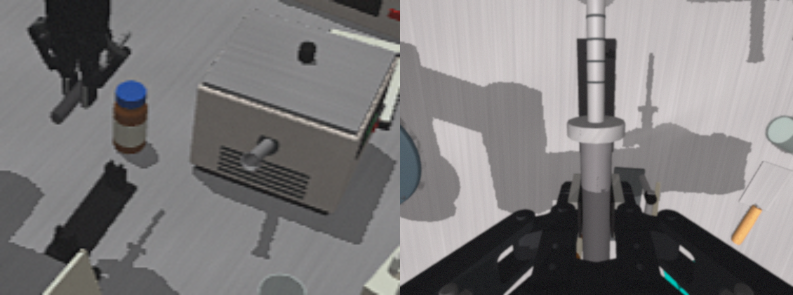

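The left crop shows the tube mouth at (255,158), angled out of the bath wall. On the right, the wrist view shows the rod straight in the gripper, with the collar at (596,128). I check the rod's pose in the tool frame and plan the pre-insertion.

```bash
cat >> h.py <<'E'
M=np.array([.6115,.2355,.150]);b=np.radians(5.6);e=np.radians(25)
TO=np.array([np.sin(b)*np.cos(e),-np.cos(b)*np.cos(e),np.sin(e)])  # tube z (out)
def ins(dist,dx=0,dz=0,g=.053):
    "grasp point when collar is dist out of mouth"
    d=-TO; side=np.cross(d,Z);side/=np.linalg.norm(side); up=np.cross(side,d)
    return M+TO*(dist+g)+side*dx+up*dz, rot(-up,side)
E
python3 - <<'E'
from h import *
st=ctrl.get_state(); s=snap('wrist'); W=cloud(s,st)
R0=R.from_rotvec(st['tcp_rot']).as_matrix(); L=(W-st['tcp_pos'])@R0*1000
for n in('rod_collar','rod_tip','rod_grip'):
    print(n,[(((np.array(d['at'])-st['tcp_pos'])@R0*1000).round(1),round(d['confidence'],2)) for d in ctrl.tip_of(n,'wrist')[:1]])
for a,bb,r in((15,42,9),(60,80,4.5),(80,100,4.5),(100,118,4.5)):
    m=(L[...,0]>a)&(L[...,0]<bb)&(abs(L[...,1])<15)&(L[...,2]>-50)&(L[...,2]<0);P=L[m]
    if len(P): print(a,bb,len(P),'y mid',P[:,1].mean().round(2),'top z',np.percentile(P[:,2],3).round(2),'axis z',(np.percentile(P[:,2],3)+r).round(2))
for d in (.125,.09,0): p,Rt=ins(d);go(p,Rt,True)
E
```

```text
rod_collar [(array([ 48.3,  -0.2, -17.7]), 0.62)]
rod_tip []
rod_grip [(array([ -0.7,  -1.1, -18. ]), 0.66)]
15 42 2668 y mid 1.45 top z -30.46 axis z -21.46
60 80 1459 y mid 1.38 top z -22.92 axis z -18.42
80 100 1723 y mid 1.4 top z -23.05 axis z -18.55
100 118 568 y mid 1.36 top z -22.98 axis z -18.48
row [-63.7, 207.5, 42.2] [-0.4, -24.7, -1.0] dist 221.0 ang 25.0 t 12.2
row [-31.9, 207.0, 56.8] [-0.4, -24.7, -1.0] dist 217.0 ang 25.0 t 12.2
row [49.9, 205.5, 94.5] [-0.4, -24.7, -1.0] dist 232.0 ang 25.0 t 12.2
```

Request:
send_rows([
  [[-16,52,10,0,-6,0],[-32,104,21,0,-12,0],[-48,156,32,0,-19,-1],[-64,207,42,0,-25,-1],[-64,207,42,0,-25,-1],[-64,207,42,0,-25,-1],[-64,207,42,0,-25,-1]],
])

```text
t: 13.08
tcp_pos: [0.6279, 0.0667, 0.212]
tcp_rot: [1.873, 2.063, -0.421]
force: [0.7, -0.6, -1.0]
finger_gap: 0.0161
grasp_force: 59.2
```

```bash
python3 - <<'E'
from h import *
st=ctrl.get_state(); s=snap('wrist','w5'); W=cloud(s,st)
for d in (.1,.09,.06,0): p,Rt=ins(d);go(p,Rt,True,st)
R0=R.from_rotvec(st['tcp_rot']).as_matrix(); L=(W-st['tcp_pos'])@R0*1000
# rod probe and tube in tool frame
for a in range(60,270,15):
    m=(L[...,0]>a)&(L[...,0]<a+15)&(abs(L[...,1])<25)&(L[...,2]>-50)&(L[...,2]<20);P=L[m]
    if len(P)>10: print(a,len(P),'y',P[:,1].min().round(1),P[:,1].max().round(1),'mid',((P[:,1].min()+P[:,1].max())/2).round(2),'ztop',np.percentile(P[:,2],3).round(1),'bright')
E
```

```text
row [26.9, 0.1, 3.1] [-0.1, 0.2, -0.1] dist 27.0 ang 0.0 t 13.075
row [36.9, 0.1, 3.1] [-0.1, 0.2, -0.1] dist 37.0 ang 0.0 t 13.075
row [66.9, 0.1, 3.0] [-0.1, 0.2, -0.1] dist 67.0 ang 0.0 t 13.075
row [126.9, -0.0, 2.7] [-0.1, 0.2, -0.1] dist 127.0 ang 0.0 t 13.075
60 1042 y -3.0 6.0 mid 1.49 ztop -22.7 bright
75 1217 y -3.2 6.1 mid 1.46 ztop -22.8 bright
90 1358 y -3.1 6.1 mid 1.49 ztop -22.9 bright
105 113 y -3.0 5.9 mid 1.48 ztop -22.9 bright
```

View pics/w5.png

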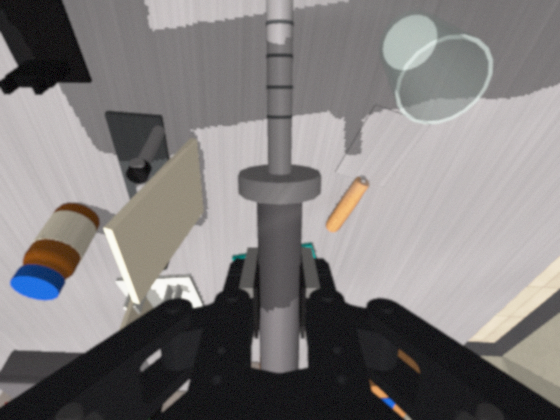

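The wrist view shows the rod straight and the panel still leaning; the tube is out of its view. I move closer and compare rod and tube in the fixed cameras.

Request:
send_rows([
  [[14,0,3,0,0,0],[27,0,3,0,0,0],[27,0,3,0,0,0],[27,0,3,0,0,0]],
])

```text
t: 13.62
tcp_pos: [0.6262, 0.0901, 0.196]
tcp_rot: [1.872, 2.064, -0.424]
force: [-0.4, 0.2, -1.1]
finger_gap: 0.0161
grasp_force: 59.2
```

```bash
python3 - <<'E'
from h import *
st=ctrl.get_state()
p,Rt=ins(.1);go(p,Rt,True,st);p,Rt=ins(0);go(p,Rt,True,st)
R0=R.from_rotvec(st['tcp_rot']).as_matrix()
for cam in('top','scene'):
    s=snap(cam,'p_'+cam);W=cloud(s);L=(W-st['tcp_pos'])@R0*1000
    print(cam)
    for a in range(60,240,12):
        m=(L[...,0]>a)&(L[...,0]<a+12)&(abs(L[...,1])<18)&(L[...,2]>-45)&(L[...,2]<-5);P=L[m]
        if len(P)>4: print(a,len(P),'y',P[:,1].min().round(1),P[:,1].max().round(1),'mean',P[:,1].mean().round(2),'ztop',P[:,2].min().round(1),'zmean',P[:,2].mean().round(1))
E
python3 -c "
import cv2;i=cv2.imread('pics/p_scene.png');j=cv2.imread('pics/p_top.png');import numpy as np
cv2.imwrite('pics/pc.png',np.hstack([cv2.resize(i[90:190,280:410],(400,308)),cv2.resize(j[140:240,110:240],(400,308))]))"
```

```text
row [-1.1, -0.4, -1.3] [-0.2, 0.3, 0.0] dist 2.0 ang 0.0 t 13.625
row [98.9, -0.4, -1.8] [-0.2, 0.3, 0.0] dist 99.0 ang 0.0 t 13.625
top
144 20 y -12.7 0.4 mean -7.13 ztop -36.5 zmean -21.4
156 42 y -12.3 4.4 mean -2.69 ztop -33.7 zmean -22.6
168 25 y -10.0 6.2 mean -2.74 ztop -32.5 zmean -29.2
180 31 y -11.2 8.1 mean -2.9 ztop -33.7 zmean -28.8
192 25 y -11.1 7.3 mean -2.59 ztop -34.4 zmean -29.8
204 27 y -11.2 7.1 mean -2.25 ztop -36.1 zmean -28.1
scene
108 5 y 0.6 4.1 mean 2.63 ztop -23.2 zmean -20.0
144 13 y -1.5 12.1 mean 6.28 ztop -33.1 zmean -17.8
156 19 y -8.2 10.0 mean -0.38 ztop -30.8 zmean -15.8
168 11 y -7.1 8.6 mean 0.41 ztop -30.2 zmean -20.4
180 10 y -7.4 5.7 mean -1.2 ztop -29.1 zmean -19.0
228 16 y -1.3 17.8 mean 7.73 ztop -44.5 zmean -38.5
```

View pics/pc.png

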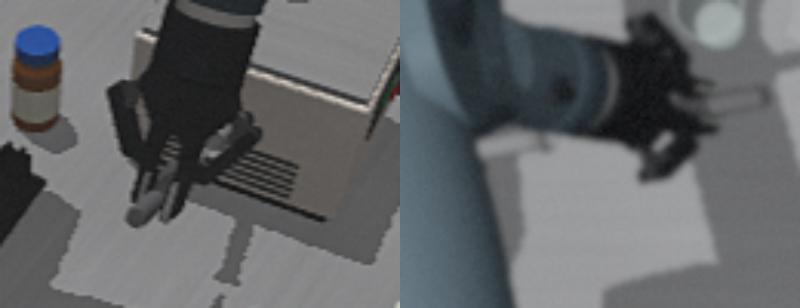

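Request:
send_rows([
  [[6,-0.8,-1,0,0,0],[13,-0.8,-1.5,0,0,0],[20,-0.8,-1.5,0,0,0],[27,-0.8,-1.5,0,0,0],[33,-0.8,-1.5,0,0,0],[33,-0.8,-1.5,0,0,0]],
])

```text
t: 14.48
tcp_pos: [0.6223, 0.1206, 0.183]
tcp_rot: [1.872, 2.064, -0.424]
force: [0.2, 0.3, -1.3]
finger_gap: 0.0164
grasp_force: 59.2
```

```bash
python3 - <<'E'
from h import *
st=ctrl.get_state();R0=R.from_rotvec(st['tcp_rot']).as_matrix()
print('tool F',R0.T@st['force'],'M',R0.T@st['moment'])
p,Rt=ins(0);go(p,Rt,True,st)
E
```

```text
tool F [0.82539424 0.24279357 1.0244134 ] M [-0.01594852  0.41486852  0.02387759]
row [65.5, 0.6, -0.5] [-0.2, 0.3, 0.0] dist 66.0 ang 0.0 t 14.475
```

Request:
send_rows([
  [[8,0,-0.3,0,0,0],[16,0,-0.3,0,0,0],[24,0,-0.3,0,0,0],[32,0,-0.3,0,0,0],[40,0,-0.3,0,0,0],[48,0,-0.3,0,0,0],[55,0,-0.3,0,0,0],[55,0,-0.3,0,0,0]],
])

```text
t: 15.48
tcp_pos: [0.6174, 0.1702, 0.1597]
tcp_rot: [1.872, 2.064, -0.424]
force: [-0.7, 0.1, -1.6]
finger_gap: 0.0163
grasp_force: 59.2
```

```bash
python3 - <<'E'
from h import *
st=ctrl.get_state();R0=R.from_rotvec(st['tcp_rot']).as_matrix()
print('tool F',R0.T@st['force'],'M',R0.T@st['moment'])
p,Rt=ins(0);go(p,Rt,True,st)
E
```

```text
tool F [ 0.87180974 -0.62931266  1.36383352] M [-0.01732045  0.4232168  -0.03071246]
row [10.5, 0.5, -0.2] [-0.2, 0.3, 0.0] dist 11.0 ang 0.0 t 15.475
```

Request:
send_rows([
  [[3,0,0,0,0,0],[6,0,0,0,0,0],[8,0,0,0,0,0],[10,0,0,0,0,0],[11,0,0,0,0,0],[11,0,0,0,0,0]],
])

```text
t: 16.23
tcp_pos: [0.6166, 0.1797, 0.1555]
tcp_rot: [1.873, 2.064, -0.424]
force: [0.1, 0.5, -0.4]
finger_gap: 0.0161
grasp_force: 59.2
```

Request:
send_rows([
  [[1,0,0,0,0,0],[2,0,0,0,0,0],[3,0,0,0,0,0],[3,0,0,0,0,0]],
])

```text
t: 16.73
tcp_pos: [0.6163, 0.1824, 0.1541]
tcp_rot: [1.873, 2.064, -0.424]
force: [-0.8, -0.4, -1.4]
finger_gap: 0.016
grasp_force: 59.2
```

Request:
send_rows([
  [[1,0,0,0,0,0],[2,0,0,0,0,0],[3,0,0,0,0,0],[4,0,0,0,0,0],[4,0,0,0,0,0]],
])

```text
t: 17.35
tcp_pos: [0.6164, 0.1836, 0.1536]
tcp_rot: [1.871, 2.059, -0.427]
force: [0.0, -8.3, 2.0]
finger_gap: 0.016
grasp_force: 59.2
```

Collar contact is at about 8 N. I press slightly more, then draw out.

Request:
send_rows([
  [[1.5,0,0,0,0,0],[1.5,0,0,0,0,0],[1.5,0,0,0,0,0]],
])

```text
t: 17.73
tcp_pos: [0.6165, 0.1836, 0.1536]
tcp_rot: [1.87, 2.057, -0.429]
force: [1.0, -11.2, 4.1]
finger_gap: 0.0161
grasp_force: 59.2
```

Request:
send_rows([
  [[-5,0,0,0,0,0],[-20,0,0,0,0,0],[-40,0,0,0,0,0],[-60,0,0,0,0,0],[-85,0,0,0,0,0],[-110,0,0,0,0,0],[-130,0,0,0,0,0],[-130,0,0,0,0,0],[-130,0,0,0,0,0]],
])

```text
t: 18.85
tcp_pos: [0.6271, 0.0705, 0.207]
tcp_rot: [1.873, 2.064, -0.424]
force: [0.5, -0.7, -2.1]
finger_gap: 0.0162
grasp_force: 59.2
```

```bash
python3 - <<'E'
from h import *
st=ctrl.get_state();s=snap('wrist');W=cloud(s,st)
R0=R.from_rotvec(st['tcp_rot']).as_matrix();L=(W-st['tcp_pos'])@R0*1000
m=(L[...,0]>60)&(L[...,0]<115)&(abs(L[...,1])<15)&(L[...,2]>-50)&(L[...,2]<0);P=L[m]
print('probe slope deg y,z',[np.degrees(np.polyfit(P[:,0],P[:,i],1)[0]).round(2) for i in(1,2)],P.mean(0))
print([(((np.array(d['at'])-st['tcp_pos'])@R0*1000).round(1),round(d['confidence'],2)) for d in ctrl.tip_of('rod_collar','wrist')[:1]])
for h in(.25,.095): go(FO+FX*.048-FY*.138+Z*h,rot(-Z,FX),True,st)
E
```

```text
probe slope deg y,z [np.float64(-0.05), np.float64(-0.19)] [ 84.51448664   1.27502974 -21.0196893 ]
[(array([ 48.1,  -1. , -16.5]), 0.75)]
row [-246.3, -92.1, 89.7] [0.8, 25.2, 4.5] dist 278.0 ang 26.0 t 18.85
row [-180.3, -91.4, 229.9] [0.8, 25.2, 4.5] dist 306.0 ang 26.0 t 18.85
```

Request:
send_rows([
  [[-30,-8,-5,0,6,1],[-70,-22,10,0,12,2],[-115,-40,30,0.3,18,3],[-160,-58,52,0.5,25,4.5],[-205,-76,72,0.8,25,4.5],[-246,-92,90,0.8,25,4.5],[-246,-92,90,0.8,25,4.5],[-246,-92,90,0.8,25,4.5]],
])

```text
t: 19.95
tcp_pos: [0.5609, -0.1974, 0.2308]
tcp_rot: [2.2, 2.239, -0.005]
force: [-1.0, 0.5, -0.9]
finger_gap: 0.0161
grasp_force: 59.2
```

```bash
python3 - <<'E'
from h import *
st=ctrl.get_state()
go(FO+FX*.048-FY*.138+Z*.095,rot(-Z,FX),True,st)
s=snap('scene','f1');W=cloud(s)
m=(W[...,0]>.49)&(W[...,0]<.57)&(W[...,1]>-.13)&(W[...,1]<.01)&(W[...,2]>.012)&(W[...,2]<.139);P=W[m]
print(len(P));h,c=np.histogram(P[:,2],bins=8)
for i in range(8):
    Q=P[(P[:,2]>c[i])&(P[:,2]<c[i+1])]
    if len(Q)>3: print(Q[:,2].mean().round(3),np.percentile(Q[:,0],90).round(4),Q[:,1].min().round(3),Q[:,1].max().round(3))
E
```

```text
row [-0.2, -0.1, 154.5] [-0.0, 0.2, 0.0] dist 154.0 ang 0.0 t 19.95
849
0.019 0.5429 -0.13 -0.006
0.035 0.5382 -0.129 -0.008
0.05 0.5339 -0.128 -0.007
0.065 0.529 -0.129 0.004
0.08 0.5244 -0.129 0.01
0.095 0.5195 -0.117 -0.007
0.111 0.5145 -0.092 -0.008
0.124 0.5107 -0.097 -0.006
```

Request:
send_rows([
  [[0,0,40,0,0,0],[0,0,80,0,0,0],[0,0,115,0,0,0],[0,0,140,0,0,0],[0,0,154,0,0,0],[0,0,154,0,0,0],[0,0,154,0,0,0],[0,0,154,0,0,0],[0,0,154,0,0,0]],
])

```text
t: 21.12
tcp_pos: [0.5614, -0.1993, 0.0781]
tcp_rot: [2.199, 2.237, -0.004]
force: [-0.3, 0.5, -2.2]
finger_gap: 0.0159
grasp_force: 59.2
```

```bash
python3 - <<'E'
from h import *
s=snap('scene','f2');i=cv2.imread('pics/f2.png');cv2.imwrite('pics/f2c.png',cv2.resize(i[130:330,150:410],(780,600)))
st=ctrl.get_state();print(st['tcp_pos'],st['force'],np.abs(st['qd']).max())
print(ctrl.tip_of('rod_tip','scene')[:1],ctrl.tip_of('panel_center','scene')[:1])
E
```

```text
[ 0.56129248 -0.19916957  0.07795907] [-0.24458359  1.35279415 -2.22225071] 0.0060064739344837855
[{'at': [0.5573, -0.066, 0.0966], 'confidence': 0.59}] [{'at': [0.5251, -0.0599, 0.0675], 'confidence': 0.84}]
```

View pics/f2c.png

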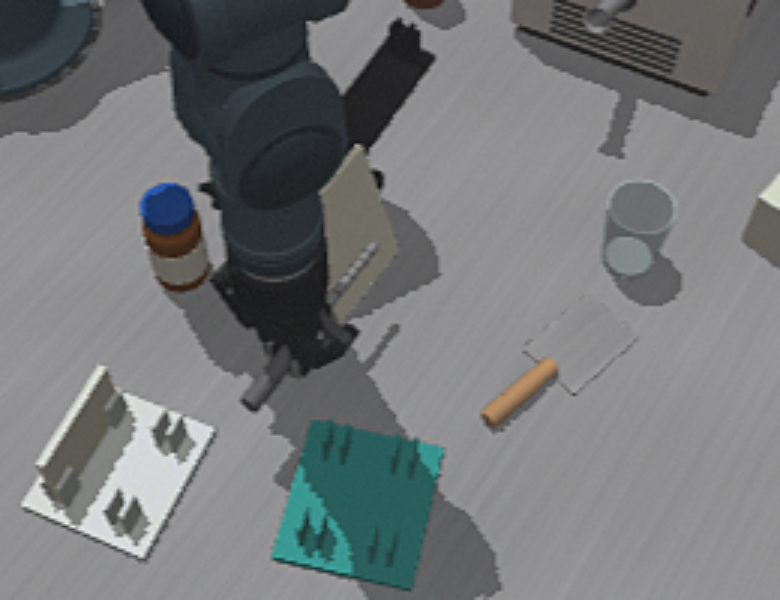

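The view shows the rod held level with its tip at (373,247), in front of the middle of the leaning panel. The bystanders are where they were, so I hand in.

```bash
python3 -c "
from cell import ctrl
print(ctrl.hand_in())"
```

```text
the job is handed in; nothing more can be done
None
```

The job is handed in at about 21 s of the 56 s allowed, with no verdict returned: the panel leans at the bar's middle, the rod was seated in the tube (8–11 N) and drawn out, and it is held level with its tip just in front of the panel.

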